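Uncover the camera dock and present the camera arm

TASK

Take the amber guard off the dock by its rib and hang it astride the rail's bar, let go of it there, then pick up the camera arm at its balance point (the yellow band). Finish while still holding the arm steady and level, about 4 cm clear above the dock without ever touching the dock with it, with its spigot straight over the round socket and its foot straight over the fork, ready to be lowered in; the program ends holding it there. Leave the other things on the bench where they are.

Things in the scene. Friction and masses are not known exactly. Their poses are not given: they have to be found in the camera images.
- dock: Fixed mounting dock on the bench: grey plate 300 x 126 x 10 mm. Origin: centre of its underside. +x runs along its length towards the end with the round socket; z up. The guard covers the socket at the start.
- dock_socket (a point): Centre of the mouth of the dock's round steel socket, on the dock's long centre line, 80 mm from the origin along +x and 30 mm above the bench. Socket ring 52 mm outside, 36 mm inside, 20 mm tall on the plate.
- dock_fork (a point): Middle of the top of the dock's fork (two steel uprights, 38 mm apart, tops 30 mm above the bench), on the centre line, 120 mm from the origin along -x, so 200 mm from the socket.
- guard: Loose rigid amber guard, 110 g, folded like a roof: two 4 mm panels 90 mm long, each 30 deg from vertical, 104 mm across the feet, ridge 87 mm above them, a black rib upright on the ridge. Starts standing on the dock plate over the socket. Origin: at foot level under the ridge's middle; x along the ridge, z up. Lowered astride the bar it rests centred, origin 68 mm below the bar's centre line.
- guard_rib (a point): Point on the middle of the rib, 113 mm above the guard's underside, where it is best gripped across its thickness: the rib is 8 mm thick (across the ridge), 50 mm long (along it), its top 125 mm and its base 90 mm above the underside.
- rail: Fixed rail stand: a round horizontal bar 16 mm thick, 260 mm long, on two end posts. Origin: on the bench below the bar's middle; the bar runs along the body's y axis, roughly away from the robot. It may stand on the left or the right of the dock.
- rail_mid (a point): Middle of the bar, on its centre line, 150 mm above the bench.
- camera_arm: Loose arm, 0.4-0.62 kg, stands on spigot and foot. Heavy black-blue camera cylinder (44 mm across, 97 mm tall, axis 60 mm from origin on +x) on a 30 mm spigot; dark metal bar, 16 mm wide (y), 18 tall, centre 71 mm up, runs from it past the origin to 175 mm on -x, with a foot plate 12 x 26 mm down to the bench at 140 mm. Origin: underside level, below the balance point; z up. May be left or right of the dock.
- balance_point (a point): Balance point (centre of mass lies just below it): middle of the bar's cross-section, at the yellow band round the bar, 60 mm from the camera's axis, 71 mm above the underside.
- spigot_end (a point): Centre of the spigot's lower end, on the camera's axis (60 mm from the origin along +x, at the underside).
- foot_end (a point): Centre of the foot's lower end (140 mm from the origin along -x, at the underside).
- oil_bottle: Bystander, leave it where it is: small amber glass bottle with black cap, 36 mm wide, 75 mm tall. Origin at the centre of its underside.
- specimen_jar: Bystander, leave it where it is: clear jar with red lid, 52 mm wide, 65 mm tall. Origin at the centre of its underside.
- slide_box: Bystander, leave it where it is: blue box with white lid, 100 x 85 x 34 mm. Origin at the centre of its underside.
- dish_stack: Bystander, leave it where it is: stack of two pale lidded dishes, 90 mm wide, 32 mm tall. Origin at the centre of its underside.
There are look-alikes about, which are no part of the job. Of the things that look like the guard, the smaller one is meant.

How it is judged:
On the way, in this order (a step that is already met when the one before it is completed fails the run):
1. the guard hangs on the rail, released, while the camera arm still stands on the bench (contact force between guard and rail above 0.3 N and contact force between guard and the fingers below 0.05 N and angle between guard's own z axis and vertical below 0.4 rad and height (world z) of guard_rib above 0.165 m and contact force between guard and dock below 0.05 N and linear speed of guard below 0.05 m/s and height (world z) of camera_arm below 0.01 m), for 0.3 s.
2. the camera arm is lifted clear, gripped at its balance point, level (contact force between the fingers and camera_arm above 1 N and x of the grasp point in the frame of camera_arm between -0.022 and 0.022 m and height (world z) of camera_arm above 0.045 m and angle between camera_arm's own z axis and vertical below 0.15 rad), for 0.2 s.
At the end, for the whole second after the job is handed in: Guard hangs on the bar, released, tilt under 0.4 rad. Camera arm held still within 22 mm of its balance point, level within 0.08 rad, touching nothing else; spigot 15 to 70 mm above the socket, within 12 mm of its centre, foot within 18 mm of the fork's; bystanders moved under 30 mm (contact force between guard and rail above 0.3 N and contact force between guard and the fingers below 0.05 N and angle between guard's own z axis and vertical below 0.4 rad and height (world z) of guard_rib above 0.165 m and contact force between each of guard, camera_arm and dock below 0.05 N and linear speed of guard below 0.05 m/s and contact force between the fingers and camera_arm above 1 N and x of the grasp point in the frame of camera_arm between -0.022 and 0.022 m and angle between camera_arm's own z axis and vertical below 0.08 rad and z of spigot_end in the frame of dock_socket between 0.015 and 0.07 m and horizontal distance between spigot_end and dock_socket below 0.012 m and horizontal distance between foot_end and dock_fork below 0.018 m and linear speed of camera_arm below 0.02 m/s and angular speed of camera_arm below 0.1 rad/s and contact force between camera_arm and guard below 0.05 N and contact force between camera_arm and rail below 0.05 N and distance of each of oil_bottle, specimen_jar, slide_box, dish_stack from where it was at the start of the episode below 0.03 m); the arm keeps its last pose, push and grip.
It fails at once if a bystander is shifted by more than 30 mm or tipped over (distance of any of oil_bottle, specimen_jar, slide_box, dish_stack from where it was at the start of the episode above 0.03 m or angle between any of oil_bottle, specimen_jar, slide_box, dish_stack's own z axis and vertical above 0.4 rad).
It fails at once if the camera arm touches the dock (over 1 N) (contact force between camera_arm and dock above 1 N).
It also fails if it takes over 53 s, if anything falls off the work surface, if the arm or the gripper's body presses on something with over 40 N, if the wrist force passes 120 N, or if a joint passes its speed limit or range.

ROBOT

A 6-joint arm with a two-finger parallel gripper is mounted at the origin on the work surface. World frame = base frame: x ahead of the robot, y to its left, z up, the work surface at z = 0. Lengths are in m, angles in rad, forces in N, time in s.
With the tool pointing down it reaches from about 0.4 to 0.825 m from the base axis. Payload 7 kg.
Tool frame: the origin (TCP) lies at the very end of the fingers, on their centre line; the grasp point (between the pads) lies 19 mm behind it (arm.grip_point_offset is the distance from the TCP to the grasp point, in m); z points along the fingers, y is the line along which they close (so a half turn about z gives the same grasp; the last joint's range is limited). The gripper opens to 88 mm and grips with 3 to 60 N. Pads are 19 mm wide; open, the fingers measure 130 mm over their backs; the gripper's body (78 mm by 193 mm) begins 47 mm behind the grasp point.
Start: joints at [1.474, 0.359, 0.012, 0, -1.224, -0.288], TCP at [0.253, 0.626, 0.227] pointing down, gripper open.
Joint ranges: [-3.07, 3.07], [-1.43, 2.12], [-1.02, 1.25], [-3.03, 1.67], [-3.05, -0], [-3.03, 3.03]. Speed limits (rad/s): [2.39, 2.39, 3.01, 3.14, 3.14, 3.14].

INTERFACE

Orientations are given as a rotation vector (axis times angle).
In Python, from workcell import status, imaging, order, arm gives the robot as it stands.
- The arm moves only by the tool apply_moves, never from a script. Its argument "targets" is a list of rows, each a list of 5 numbers: the opening, from -1 (shut) to 1 (fully open), then the shift along the world's x, y, z normalised to -1 to 1, where 1 is 0.2 m, then the turn about the world's z normalised to -1 to 1, where 1 is 30 degrees. In form: [[claw, tx, ty, tz, yaw], ...]. A call has 1 to 5 rows; each row is the pose to reach, as a shift and turn from the pose commanded when the call began; what a row does not reach only later rows make up. A row lasts 1/10 s, in which the tool goes at most 50 mm and 8.59 degrees, less where a joint would pass 70% of its speed; a pose out of reach is approached as far as the arm can. A call with a number of a shift or a turn outside -1 to 1 is refused whole. A call with a gripper value outside its range is refused whole. The fingers move at their own pace and stop on an object; "squeeze" is the grip in N (left out, the last holds). Time passes only in rows, so rows that repeat a pose let the fingers close. It gives the time, the measured TCP pose, the force, the opening and the grip force at its end, in the units of the state.
- status.state(): the state, without advancing time (a new reading comes with each control period).
- imaging.get_image(name): name is "scene" or "top"; returns a dict with "img" (400x640x3 uint8, blue, green, red), "fovy" (degrees; the focal length in pixels is half the picture's height over the tangent of half this angle, whatever the lens; pixels are square), "cx", "cy" (the principal point, pixels), "extrinsics" (4x4, takes a point from world to camera coordinates). Camera axes: x right, y down, z forward; pixel columns grow to the right and rows downward; lengths in m; the calibration is good to about 2 mm. A picture is of the moment at which its call begins. There is no depth.
- order.sign_off(): hands the job in; it is judged then, once.
Trained networks look in the newest picture that a camera, given by its name, has taken for a name from the list of things; names that differ only in an ending like _2 or _b are one class to them, and where a whole thing is asked for, a point or a joint stands for the part that bears it (a point fixed in the world has none). Each returns a list of dicts, best first, with "confidence" (0 to 1); they miss things now and then, are a little off and sometimes report something else, mostly with a low value. They report only what shows in the picture. A call takes as long as a camera call. They do not tell look-alikes from the thing itself.
- imaging.find_in(camera, label): "xyz" ([x, y, z] in m, in the coordinates of the camera as it stood for that picture, good to about 4 mm: the middle of the surface that is visible of it).
- imaging.cut_out(camera, label): "region" (400x640 bool, what is visible of it).
- imaging.landmark_of(camera, label): "xyz" ([x, y, z] in m, in the coordinates of the camera as it stood for that picture, good to about 4 mm: a listed point, or the origin of a listed thing).
The state is a dict: "time": time; "joint_pos": joint angles; "qvel": joint speeds; "joint_torque": joint torques, N m; "position": TCP position; "tcp_rot": TCP orientation; "ft_force": force on the tool from outside, world axes, zero at the start; "moment": the same for the moment, N m; "opening": opening from 0.0 (shut) to 1.0 (fully open); "grasp_force": force on a finger pad.
Only numpy, scipy, OpenCV 4.12 (cv2) and the standard library are available. Lean on these libraries where they do the work, as an engineer would, in place of code of your own. Each camera call takes 0.05 s, during which the arm holds its last target. There are 200 camera calls.

## Working session

There is one attempt and no reset: what is moved stays moved. The work goes in short steps, Python scripts to look and compute and a tool call to move; the robot and the scene stay as the last step left them, time stands still between calls to the robot, and variables do not carry over. Pictures are saved under pics/ and viewed, at most 10 in all, crops included, and the job is handed in when it is done.

Besides the shell and the picture viewer there is one more tool, called after "Request:" as a command line: name --pt "numbers of a row" for each row, then --argument value for the rest. apply_moves: Moves the arm, as the interface text tells. Its arguments: {"type":"object","properties":{"targets":{"type":"array","items":{"type":"array","items":{"type":"number"}}},"squeeze":{"type":"number"}},"required":["targets"]}

```bash
mkdir -p pics; cat > h.py <<'E'
import numpy as np, cv2
from workcell import status, imaging, order, arm
def w(cam,im,p):
    return (np.linalg.inv(im["extrinsics"])@np.r_[p,1])[:3]
def proj(im,P):
    c=(im["extrinsics"]@np.r_[P,1])[:3]; f=200/np.tan(np.radians(im["fovy"])/2)
    return c[:2]/c[2]*f+[im["cx"],im["cy"]]
def ray(im,u,v,z):
    f=200/np.tan(np.radians(im["fovy"])/2); T=np.linalg.inv(im["extrinsics"])
    d=T[:3,:3]@[(u-im["cx"])/f,(v-im["cy"])/f,1]; o=T[:3,3]
    return o+d*(z-o[2])/d[2]
def lm(cam,im,names):
    for n in names:
        for r in imaging.landmark_of(cam,n):
            P=w(cam,im,r["xyz"]); print(cam,n,round(r["confidence"],2),P.round(3),proj(im,P).round())
E
python3 - <<'E'
from h import *
print(status.state())
ims={}
for c in("scene","top"):
    im=imaging.get_image(c); ims[c]=im; cv2.imwrite(f"pics/{c}0.png",im["img"])
    print(c,im["fovy"],im["cx"],im["cy"],np.linalg.inv(im["extrinsics"]).round(3).tolist())
    lm(c,im,["dock","dock_socket","dock_fork","guard","guard_rib","rail","rail_mid","camera_arm","balance_point","spigot_end","foot_end","oil_bottle","specimen_jar","slide_box","dish_stack"])
E
```

```text
{'time': 0.0, 'joint_pos': array([ 1.47409629e+00,  3.59371143e-01,  1.10721394e-02, -3.64387221e-04,
       -1.22409217e+00, -2.88098022e-01]), 'qvel': array([-0.00084054,  0.00211264, -0.00058613, -0.00029052, -0.00038417,
        0.00197557]), 'joint_torque': array([ 9.25763197e-04, -5.82718277e+01,  2.93066847e+01,  6.99723423e+00,
        7.01499768e-03, -1.58854350e-04]), 'position': array([0.25321447, 0.6251833 , 0.22563608]), 'tcp_rot': array([ 3.08199737e+00, -6.00598541e-01, -2.96173218e-04]), 'ft_force': array([-0.00160546, -0.09816132, -0.24599932]), 'moment': array([-0.01898264, -0.01558277,  0.02873104]), 'grasp_force': 0.0, 'opening': 1.001600240587353}
scene 52.7662380739735 321.94554300215196 198.84814776247433 [[-0.248, 0.617, -0.747, 1.339], [0.969, 0.161, -0.189, 0.204], [0.004, -0.77, -0.637, 0.8], [0.0, 0.0, 0.0, 1.0]]
scene dock 0.64 [ 0.549 -0.008 -0.001] [318. 233.]
scene dock 0.61 [ 0.542  0.302 -0.002] [429. 251.]
scene dock_socket 0.6 [0.628 0.01  0.03 ] [317. 246.]
scene dock_fork 0.75 [ 0.431 -0.025  0.024] [322. 199.]
scene guard 0.88 [0.336 0.434 0.002
[... 1390 characters left out ...]
2] [426. 212.]
top rail_mid 0.83 [ 0.494 -0.311  0.15 ] [441. 204.]
top camera_arm 0.69 [0.48  0.281 0.001] [224. 218.]
top balance_point 0.97 [0.485 0.28  0.074] [218. 213.]
top spigot_end 0.59 [0.54  0.303 0.005] [217. 198.]
top spigot_end 0.53 [0.484 0.279 0.074] [219. 213.]
top foot_end 0.8 [ 0.352  0.227 -0.004] [242. 263.]
top foot_end 0.3 [0.55  0.    0.001] [320. 195.]
top oil_bottle 0.59 [0.486 0.281 0.072] [218. 213.]
top oil_bottle 0.57 [0.7   0.149 0.002] [271. 146.]
top specimen_jar 0.67 [ 0.678 -0.15  -0.002] [369. 153.]
top slide_box 0.96 [ 0.534  0.49  -0.002] [154. 201.]
top slide_box 0.45 [0.636 0.012 0.124] [316. 154.]
top dish_stack 0.92 [ 0.547 -0.455 -0.001] [472. 195.]
```

View pics/scene0.png

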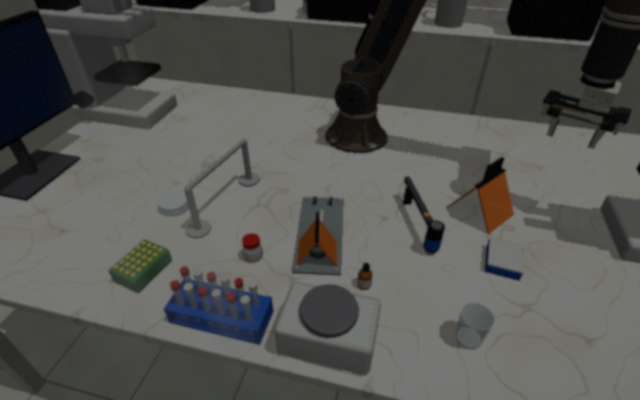

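View pics/top0.png

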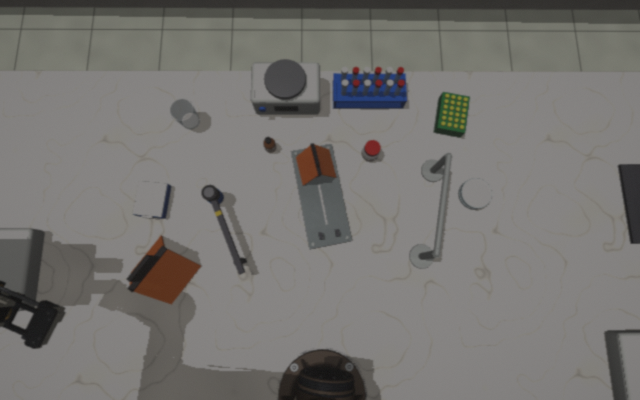

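The scene view shows the small guard on the dock at about (317,240), the large look-alike at (490,195), and the camera arm at (424,215). The rail is on the right of the dock (y<0), at (220,180). In the top view, the rib runs from about (312,147) to (320,175) and the bar from (449,155) to (437,257). Next I'll measure the yaws from the masks.

```bash
python3 - <<'E'
from h import *
from scipy.spatial.transform import Rotation as R
print("tool axes",R.from_rotvec(status.state()["tcp_rot"]).as_matrix().round(3).tolist(), arm.grip_point_offset)
im=imaging.get_image("top"); g=cv2.cvtColor(im["img"],cv2.COLOR_BGR2HSV)
def fit(m,z,name):
    v,u=np.nonzero(m); P=np.array([ray(im,a,b,z)[:2] for a,b in zip(u,v)])
    c=P.mean(0); d=np.linalg.svd(P-c)[2][0]; d*=np.sign(d[0]); s=(P-c)@d
    print(name,len(u),"c",c.round(4),"yaw",np.degrees(np.arctan2(d[1],d[0])).round(2),"len",np.ptp(s).round(3),"wid",np.ptp((P-c)@[-d[1],d[0]]).round(3))
for r in imaging.cut_out("top","guard"):
    m=r["region"]; v,u=np.nonzero(m); print("guard",r["confidence"],u.mean(),v.mean(),len(u))
    if abs(u.mean()-316)<15:
        k=m&(g[...,2]<50); fit(k,.113,"rib"); 
        k2=m&(g[...,2]<35); fit(k2,.113,"rib35"); fit(m&(g[...,1]>120)&(g[...,2]>50),.05,"amber")
for r in imaging.cut_out("top","rail"):
    m=r["region"].copy(); m[:172]=0; m[246:]=0; print("rail",r["confidence"])
    # keep the bar: widest run per row biased to its left/right edge
    k=np.zeros_like(m)
    for y in range(172,246):
        x=np.nonzero(m[y])[0]
        if len(x) and np.ptp(x)<11: k[y,x]=1
    fit(k,.15,"bar")
for r in imaging.cut_out("top","camera_arm")[:1]:
    m=r["region"].copy(); m[:216]=0; m[255:]=0; fit(m,.08,"cam bar")
c=im["img"][110:270,200:460]; cv2.imwrite("pics/c1.png",cv2.convertScaleAbs(cv2.resize(c,None,fx=3,fy=3,interpolation=cv2.INTER_CUBIC),alpha=1.6))
E
```

```text
tool axes [[0.927, -0.375, 0.0], [-0.375, -0.927, -0.0], [0.0, 0.0, -1.0]] 0.0188
guard 0.98 314.0337301587302 162.91071428571428 1008
rib 78 c [0.6269 0.0124] yaw 13.47 len 0.082 wid 0.007
rib35 6 c [0.6087 0.0084] yaw 13.85 len 0.012 wid 0.003
amber 862 c [0.6316 0.0175] yaw -69.13 len 0.104 wid 0.108
guard 0.65 222.55016538037486 223.21389195148842 907
guard 0.61 161.38945086705203 273.40137283236993 2768
rail 0.94
bar 408 c [ 0.4637 -0.3072] yaw -10.47 len 0.166 wid 0.02
rail 0.33<stdin>:7: RuntimeWarning: Mean of empty slice.
  ret = ret.dtype.type(ret / rcount)
Traceback (most recent call last):
numpy.linalg.LinAlgError: 1-dimensional array given. Array must be at least two-dimensional
```

Request:
apply_moves --pt "1 0.6 -1 0.2 0.8" --pt "1 0.6 -1 0.2 0.8" --pt "1 0.6 -1 0.2 0.8" --pt "1 0.6 -1 0.2 0.8" --pt "1 0.6 -1 0.2 0.8" --squeeze 25

```text
time: 2.25
position: [0.3744, 0.4233, 0.2676]
tcp_rot: [-3.14, -0.053, -0.001]
ft_force: [0.4, 0.7, -0.3]
opening: 1.004
grasp_force: 0.0
```

Request:
apply_moves --pt "1 0.6 -1 0 0.38" --pt "1 0.6 -1 0 0.38" --pt "1 0.6 -1 0 0.38" --pt "1 0.6 -1 0 0.38" --pt "1 0.6 -1 0 0.38"

```text
time: 2.75
position: [0.4943, 0.2231, 0.267]
tcp_rot: [-3.12, -0.364, -0.001]
ft_force: [0.8, 0.2, 0.7]
opening: 1.002
grasp_force: 0.0
```

Request:
apply_moves --pt "1 0.71 -1 0 0" --pt "1 0.71 -1 0 0" --pt "1 0.71 -1 0 0" --pt "1 0.71 -1 0 0" --pt "1 0.71 -1 0 0"

```text
time: 3.25
position: [0.6364, 0.0234, 0.2667]
tcp_rot: [3.12, 0.365, 0.001]
ft_force: [0.4, -0.0, 0.7]
opening: 0.999
grasp_force: 0.0
```

```bash
python3 - <<'E'
from h import *
from scipy.spatial.transform import Rotation as R
s=status.state(); print(s["position"],R.from_rotvec(s["tcp_rot"]).as_matrix()[:2,0])
im=imaging.get_image("top"); 
for p in[(449,155),(437,258),(447,165),(438.5,250)]: print(ray(im,*p,.15))
a,b=ray(im,449,155,.15),ray(im,437,258,.15); print(np.degrees(np.arctan2(a[1]-b[1],a[0]-b[0])),np.linalg.norm(a-b))
cv2.imwrite("pics/c2.png",cv2.convertScaleAbs(cv2.resize(im["img"][110:290,190:460],None,fx=2.9,fy=2.9,interpolation=cv2.INTER_CUBIC),alpha=1.7))
lm("top",im,["guard_rib","rail_mid"]);im=imaging.get_image("scene");lm("scene",im,["guard_rib","rail_mid"])
E
```

```text
[0.6364218  0.02344309 0.26670281] [0.97305933 0.23055455]
[ 0.62510951 -0.34021102  0.15      ]
[ 0.35583824 -0.29073627  0.15      ]
[ 0.59768028 -0.33295781  0.15      ]
[ 0.37573281 -0.2958323   0.15      ]
-10.411161398993197 0.27377867910125203
top guard_rib 0.97 [0.336 0.443 0.165] [139. 268.]
top guard_rib 0.95 [0.632 0.009 0.124] [317. 156.]
top guard_rib 0.24 [ 0.695  0.147 -0.001] [272. 148.]
top rail_mid 0.63 [ 0.497 -0.314  0.149] [443. 203.]
scene guard_rib 0.86 [0.336 0.438 0.163] [494. 166.]
scene guard_rib 0.61 [0.635 0.012 0.124] [316. 221.]
scene rail_mid 0.65 [ 0.492 -0.315  0.145] [218. 163.]
```

View pics/c2.png

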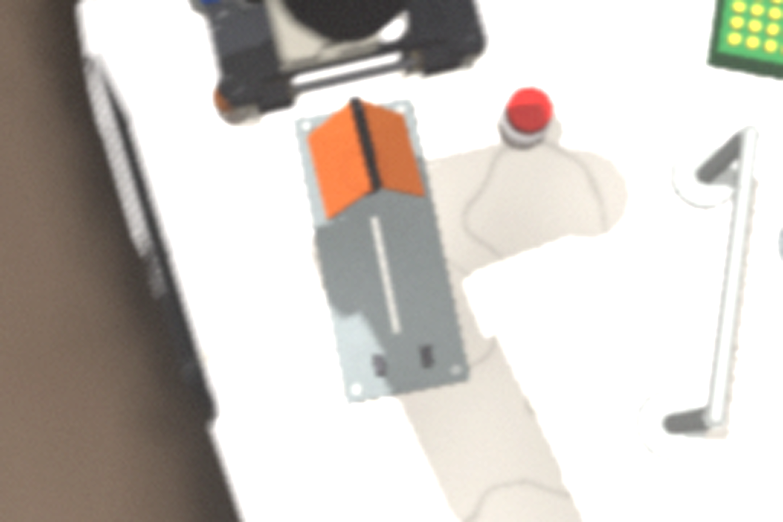

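Request:
apply_moves --pt "1 -0.01 -0.07 -0.2 0" --pt "1 -0.01 -0.07 -0.4 0" --pt "1 -0.01 -0.07 -0.6 0" --pt "1 -0.01 -0.07 -0.7 0" --pt "1 -0.01 -0.07 -0.7 0"

```text
time: 4.05
position: [0.6309, 0.0126, 0.1237]
tcp_rot: [3.12, 0.368, -0.008]
ft_force: [-1.1, 0.3, -0.5]
opening: 1.002
grasp_force: 0.0
```

Request:
apply_moves --pt "1 0 0 -0.05 0" --pt "1 0 0 -0.1 0" --pt "1 0 0 -0.1 0"

```text
time: 4.35
position: [0.633, 0.012, 0.1061]
tcp_rot: [-3.12, -0.366, 0.001]
ft_force: [-0.1, 0.1, -0.1]
opening: 1.003
grasp_force: 0.0
```

```bash
python3 - <<'E'
from h import *
im=imaging.get_image("top"); s=status.state(); p=s["position"]; print(p,s["ft_force"])
lm("top",im,["guard_rib"])
cv2.imwrite("pics/t3.png",cv2.convertScaleAbs(cv2.resize(im["img"][90:220,230:400],None,fx=4,fy=4,interpolation=cv2.INTER_CUBIC),alpha=1.5))
im=imaging.get_image("scene");lm("scene",im,["guard_rib"])
a=cv2.convertScaleAbs(cv2.resize(im["img"][160:290,250:390],None,fx=4.2,fy=4.2,interpolation=cv2.INTER_CUBIC),alpha=1.5); cv2.imwrite("pics/s3.png",a)
E
```

```text
[0.63333405 0.01180869 0.10673512] [-0.06485937  0.45188585 -0.05871055]
top guard_rib 0.84 [0.337 0.442 0.165] [139. 268.]
top guard_rib 0.57 [0.634 0.011 0.123] [316. 155.]
scene guard_rib 0.91 [0.634 0.01  0.122] [316. 222.]
scene guard_rib 0.88 [0.336 0.437 0.164] [493. 165.]
```

View pics/s3.png

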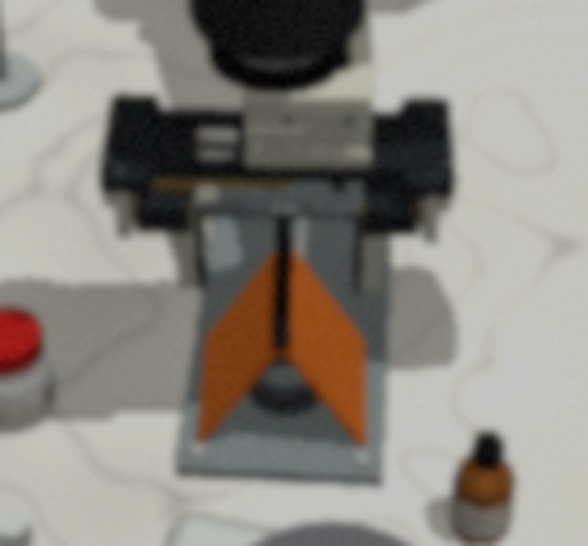

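The rib, at about (283,240) in the crop, is centred between the fingers at (188,260) and (370,260). Closing now.

Request:
apply_moves --pt "-1 0 0 0 0" --pt "-1 0 0 0 0" --pt "-1 0 0 0 0" --pt "-1 0 0 0 0" --pt "-1 0 0 0 0" --squeeze 25

```text
time: 5.05
position: [0.6334, 0.0116, 0.1066]
tcp_rot: [-3.12, -0.365, -0.0]
ft_force: [0.3, 0.8, -0.0]
opening: 0.604
grasp_force: 0.0
```

Request:
apply_moves --pt "-1 0 0 0 0" --pt "-1 0 0 0 0" --pt "-1 0 0 0 0" --pt "-1 0 0 0.05 0" --pt "-1 0 0 0.1 0"

```text
time: 5.55
position: [0.6334, 0.0116, 0.1273]
tcp_rot: [3.12, 0.365, -0.001]
ft_force: [1.0, -0.2, -0.2]
opening: 0.153
grasp_force: 0.0
```

Request:
apply_moves --pt "-0.5 0 0 0 0" --pt "-0.5 0 0 -0.05 0" --pt "-0.5 0 0 -0.1 0" --pt "-0.5 0 0 -0.1 0"

```text
time: 5.95
position: [0.6317, 0.0113, 0.1039]
tcp_rot: [3.12, 0.365, -0.006]
ft_force: [-0.1, 0.6, 0.3]
opening: 0.249
grasp_force: 0.0
```

Request:
apply_moves --pt "-1 0 0 0 0" --pt "-1 0 0 0 0" --pt "-1 0 0 0 0" --pt "-1 0 0 0 0" --pt "-1 0 0 0 0"

```text
time: 6.45
position: [0.6333, 0.0116, 0.1066]
tcp_rot: [-3.12, -0.365, -0.0]
ft_force: [-0.3, -0.5, -1.1]
opening: 0.089
grasp_force: 25.0
```

Request:
apply_moves --pt "-1 0 0 0.2 0" --pt "-1 0 0 0.4 0" --pt "-1 0 0 0.6 0" --pt "-1 0 0 0.8 0" --pt "-1 0 0 0.98 0"

```text
time: 6.95
position: [0.6333, 0.0115, 0.305]
tcp_rot: [-3.12, -0.365, -0.002]
ft_force: [0.9, 0.4, -1.5]
opening: 0.089
grasp_force: 25.0
```

Request:
apply_moves --pt "-1 -0.08 -0.2 0 -0.2" --pt "-1 -0.16 -0.4 0 -0.4" --pt "-1 -0.24 -0.6 0 -0.6" --pt "-1 -0.32 -0.8 0 -0.79" --pt "-1 -0.4 -0.95 0 -0.79"

```text
time: 7.45
position: [0.5523, -0.1802, 0.3027]
tcp_rot: [3.128, -0.29, 0.0]
ft_force: [-0.2, -0.5, -1.1]
opening: 0.089
grasp_force: 25.0
```

Request:
apply_moves --pt "-1 -0.08 -0.2 0 0" --pt "-1 -0.17 -0.4 0 0" --pt "-1 -0.24 -0.6 0 0" --pt "-1 -0.3 -0.67 0 0" --pt "-1 -0.3 -0.67 0 0"

```text
time: 7.95
position: [0.4917, -0.3141, 0.3026]
tcp_rot: [-3.128, 0.288, 0.001]
ft_force: [1.1, -0.5, -0.5]
opening: 0.09
grasp_force: 25.0
```

```bash
python3 - <<'E'
from h import *
s=status.state(); print(s["position"],s["tcp_rot"],s["ft_force"],s["grasp_force"])
im=imaging.get_image("top"); lm("top",im,["guard","guard_rib","rail_mid","dock_socket","dock_fork"])
im=imaging.get_image("scene"); lm("scene",im,["guard","guard_rib","rail_mid","dock_socket","dock_fork"])
cv2.imwrite("pics/s4.png",cv2.convertScaleAbs(cv2.resize(im["img"][60:280,140:360],None,fx=2.7,fy=2.7,interpolation=cv2.INTER_CUBIC),alpha=1.5))
E
```

```text
[ 0.49174579 -0.31410841  0.30256669] [-3.12831063e+00  2.88154445e-01  5.51149010e-04] [ 1.05347636 -0.51413102 -0.4586697 ] 24.998114705085754
top guard 0.63 [ 0.338  0.441 -0.004] [166. 268.]
top guard_rib 0.57 [0.335 0.442 0.166] [139. 269.]
top dock_socket 0.78 [0.624 0.017 0.035] [314. 167.]
top dock_fork 0.57 [ 0.433 -0.02   0.032] [327. 233.]
scene guard 0.89 [ 0.493 -0.309  0.209] [217. 144.]
scene guard 0.89 [0.337 0.439 0.001] [479. 210.]
scene guard 0.46 [0.485 0.276 0.001] [421. 234.]
scene guard_rib 0.94 [ 0.493 -0.313  0.318] [208. 108.]
scene rail_mid 0.8 [ 0.49  -0.318  0.148] [218. 162.]
scene dock_socket 0.81 [0.63  0.013 0.031] [317. 246.]
scene dock_socket 0.55 [0.704 0.151 0.001] [364. 286.]
scene dock_fork 0.75 [ 0.432 -0.022  0.023] [323. 200.]
```

View pics/s4.png

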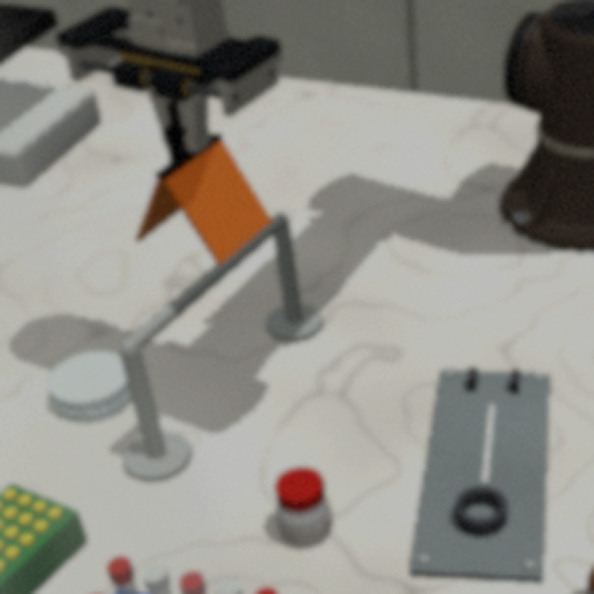

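The guard is held upright above the bar at about (205,200) in the crop, with its ridge along the bar. The dock is now bare, with the socket at (480,510). Lowering.

Request:
apply_moves --pt "-1 0 0 -0.15 0" --pt "-1 0 0 -0.3 0" --pt "-1 0 0 -0.42 0" --pt "-1 0 0 -0.5 0" --pt "-1 0 0 -0.55 0"

```text
time: 9.05
position: [0.4928, -0.3121, 0.191]
tcp_rot: [-3.128, 0.283, 0.003]
ft_force: [-0.1, -0.3, -0.3]
opening: 0.089
grasp_force: 25.0
```

Request:
apply_moves --pt "-1 0 0 -0.02 0" --pt "-1 0 0 -0.04 0" --pt "-1 0 0 -0.06 0" --pt "-1 0 0 -0.065 0" --pt "-1 0 0 -0.065 0"

```text
time: 9.55
position: [0.4937, -0.3127, 0.1801]
tcp_rot: [3.128, -0.283, 0.002]
ft_force: [-0.5, -1.8, -1.2]
opening: 0.09
grasp_force: 25.0
```

Request:
apply_moves --pt "-1 0 0 -0.008 0" --pt "-1 0 0 -0.008 0" --pt "-0.6 0 0 -0.008 0" --pt "-0.6 0 0 -0.008 0" --pt "-0.4 0 0 -0.008 0"

```text
time: 10.05
position: [0.4932, -0.312, 0.1776]
tcp_rot: [-3.128, 0.283, 0.001]
ft_force: [0.1, -0.3, 0.3]
opening: 0.243
grasp_force: 0.0
```

Request:
apply_moves --pt "0.2 0 0 0 0" --pt "0.2 0 0 0 0" --pt "0.2 0 0 0 0" --pt "0.2 0 0 0 0" --pt "0.2 0 0 0 0"

```text
time: 10.55
position: [0.4934, -0.3123, 0.1779]
tcp_rot: [-3.129, 0.283, 0.0]
ft_force: [-0.9, 0.5, -0.6]
opening: 0.595
grasp_force: 0.0
```

Request:
apply_moves --pt "0.2 0 0 0.1 0" --pt "0.2 0 0 0.25 0" --pt "0.2 0 0 0.4 0" --pt "0.2 0 0 0.5 0" --pt "0.2 0 0 0.5 0"

```text
time: 11.05
position: [0.4948, -0.3131, 0.2816]
tcp_rot: [3.127, -0.283, 0.009]
ft_force: [0.1, -0.1, -0.3]
opening: 0.6
grasp_force: 0.0
```

```bash
python3 - <<'E'
from h import *
im=imaging.get_image("top"); lm("top",im,["guard","guard_rib","dock","dock_socket","dock_fork","balance_point","spigot_end","foot_end"])
I=im["img"]; cv2.imwrite("pics/t5.png",cv2.convertScaleAbs(cv2.resize(I[130:260,280:470],None,fx=4.2,fy=4.2,interpolation=cv2.INTER_CUBIC),alpha=1.5))
for r in imaging.cut_out("top","dock"):
    v,u=np.nonzero(r["region"]); print(r["confidence"],u.mean(),v.mean(),len(u))
    if len(u)>2000 and abs(u.mean()-320)<20:
        P=np.float32([ray(im,a,b,.010)[:2] for a,b in zip(u,v)]); print(cv2.minAreaRect(P))
im=imaging.get_image("scene"); lm("scene",im,["guard","guard_rib","dock","dock_socket","dock_fork","balance_point","spigot_end","foot_end"])
cv2.imwrite("pics/s5.png",cv2.convertScaleAbs(cv2.resize(im["img"][60:280,140:360],None,fx=2.7,fy=2.7,interpolation=cv2.INTER_CUBIC),alpha=1.5))
for r in imaging.cut_out("scene","dock"):
    v,u=np.nonzero(r["region"]); print(r["confidence"],u.mean(),v.mean(),len(u))
    if len(u)>1500 and abs(u.mean()-320)<20:
        P=np.float32([ray(im,a,b,.010)[:2] for a,b in zip(u,v)]); print(cv2.minAreaRect(P))
E
```

```text
top guard 0.62 [ 0.337  0.439 -0.003] [167. 269.]
top guard_rib 0.98 [0.337 0.443 0.165] [139. 268.]
top guard_rib 0.7 [0.535 0.487 0.004] [154. 200.]
top dock 0.68 [ 0.551 -0.     0.   ] [320. 194.]
top dock_socket 0.58 [0.623 0.015 0.031] [315. 168.]
top dock_socket 0.24 [0.486 0.279 0.072] [219. 213.]
top dock_fork 0.65 [ 0.428 -0.022  0.03 ] [328. 234.]
top balance_point 0.55 [0.485 0.281 0.075] [218. 213.]
top spigot_end 0.92 [0.534 0.303 0.003] [217. 200.]
top foot_end 0.94 [ 0.354  0.225 -0.004] [242. 262.]
0.73 320.4473311289561 196.16438356164383 4234
((0.548309326171875, 0.00043601542711257935), (0.3035139739513397, 0.1261661797761917), 10.787947654724121)
scene guard 0.73 [ 0.493 -0.316  0.084] [221. 180.]
scene guard 0.66 [0.334 0.438 0.001] [479. 210.]
scene guard 0.17 [ 0.551 -0.456 -0.001] [175. 207.]
scene guard_rib 0.89 [ 0.494 -0.316  0.192] [215. 150.]
scene guard_rib 0.48 [ 0.495 -0.315  0.147] [218. 163.]
scene dock 0.56 [ 0.551 -0.009  0.001] [317. 233.]
scene dock_socket 0.67 [0.629 0.014 0.028] [318. 247.]
scene dock_fork 0.84 [ 0.434 -0.023  0.026] [323. 199.]
scene dock_fork 0.5 [0.481 0.278 0.   ] [422. 234.]
scene balance_point 0.9 [0.484 0.277 0.069] [426. 216.]
scene balance_point 0.44 [ 0.552 -0.457 -0.002] [175. 207.]
scene spigot_end 0.62 [ 0.356  0.223 -0.   ] [406. 203.]
scene foot_end 0.81 [0.353 0.223 0.001] [406. 202.]
0.68 318.85563781321184 236.41998861047836 3512
((0.5510032176971436, -0.00211266428232193), (0.31101441383361816, 0.12758196890354156), 10.878868103027344)
0.4 424.1531365313653 218.34409594095942 1084
```

View pics/s5.png

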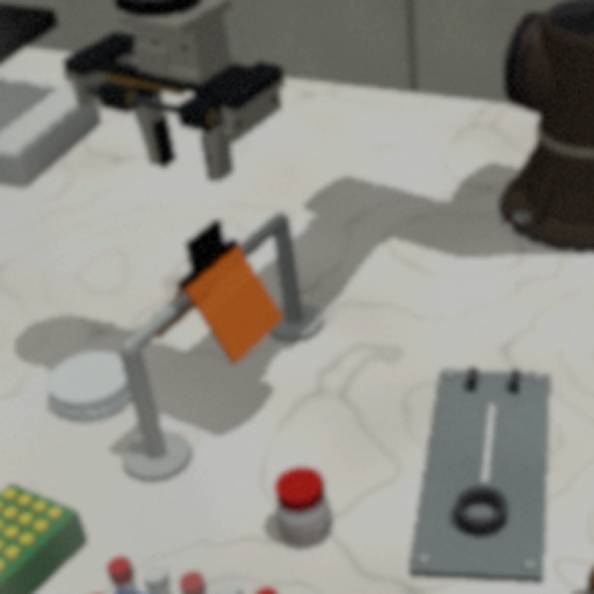

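The guard hangs level astride the bar, with its rib at about (205,245) in the crop and the gripper clear above it. Next is the camera arm.

Request:
apply_moves --pt "1 0 0.2 0 0.1" --pt "1 0 0.4 0 0.2" --pt "1 0 0.6 0 0.3" --pt "1 0 0.8 0 0.36" --pt "1 0 1 0 0.36"

```text
time: 12.55
position: [0.4932, -0.1109, 0.2782]
tcp_rot: [-3.142, -0.014, -0.001]
ft_force: [0.8, -0.5, 1.2]
opening: 0.971
grasp_force: 0.0
```

Request:
apply_moves --pt "1 0 0.2 0 0.1" --pt "1 0 0.4 0 0.2" --pt "1 0 0.6 0 0.3" --pt "1 0 0.8 0 0.36" --pt "1 0 1 0 0.36"

```text
time: 13.05
position: [0.4931, 0.0893, 0.2783]
tcp_rot: [-3.126, -0.31, -0.001]
ft_force: [0.4, -0.5, 0.4]
opening: 1.002
grasp_force: 0.0
```

Request:
apply_moves --pt "1 -0.02 0.2 0 0.1" --pt "1 -0.04 0.4 0 0.2" --pt "1 -0.06 0.6 0 0.3" --pt "1 -0.08 0.8 0 0.36" --pt "1 -0.09 0.94 0 0.36"

```text
time: 13.55
position: [0.4749, 0.278, 0.278]
tcp_rot: [-3.083, -0.604, -0.001]
ft_force: [0.6, 0.1, -0.8]
opening: 1.003
grasp_force: 0.0
```

Request:
apply_moves --pt "1 0 0 -0.2 0" --pt "1 0 0 -0.4 0" --pt "1 0 0 -0.5 0" --pt "1 0 0 -0.5 0" --pt "1 0 0 -0.5 0"

```text
time: 14.05
position: [0.4758, 0.2758, 0.1787]
tcp_rot: [3.083, 0.601, 0.001]
ft_force: [0.1, -0.1, 0.9]
opening: 0.999
grasp_force: 0.0
```

```bash
python3 - <<'E'
from h import *
s=status.state(); print(s["position"],s["tcp_rot"],np.degrees(2*np.arctan2(s["tcp_rot"][1],s["tcp_rot"][0])),s["ft_force"])
im=imaging.get_image("top"); lm("top",im,["camera_arm","balance_point","spigot_end","foot_end"])
for r in imaging.cut_out("top","camera_arm")[:2]:
    v,u=np.nonzero(r["region"]); k=(v>225)&(v<258); print(r["confidence"],len(u))
    if k.sum()<30: continue
    P=np.array([ray(im,a,b,.075)[:2] for a,b in zip(u[k],v[k])]); c=P.mean(0); d=np.linalg.svd(P-c)[2][0]; print(c,np.degrees(np.arctan2(d[1],d[0])))
im=imaging.get_image("scene"); lm("scene",im,["guard","camera_arm","balance_point","spigot_end","foot_end"])
cv2.imwrite("pics/s6.png",cv2.convertScaleAbs(cv2.resize(im["img"][110:280,350:530],None,fx=3.4,fy=3.4,interpolation=cv2.INTER_CUBIC),alpha=1.5))
E
```

```text
[0.47583996 0.27583095 0.17869846] [3.08317394e+00 6.01319975e-01 7.76428896e-04] 22.072036300448378 [ 0.08065734 -0.09585698  0.87228737]
top camera_arm 0.89 [0.48  0.284 0.002] [223. 218.]
top balance_point 0.63 [0.485 0.279 0.07 ] [219. 213.]
top spigot_end 0.59 [ 0.49  -0.316  0.082] [435. 209.]
top foot_end 0.68 [ 0.352  0.225 -0.005] [242. 263.]
0.73 636
[0.40672314 0.24706524] -155.66519847283237
scene guard 0.95 [ 0.493 -0.315  0.081] [222. 181.]
scene guard 0.6 [0.337 0.435 0.001] [478. 210.]
scene camera_arm 0.8 [0.483 0.278 0.004] [422. 233.]
scene balance_point 0.73 [0.486 0.278 0.072] [426. 216.]
scene spigot_end 0.8 [0.544 0.299 0.001] [429. 251.]
scene foot_end 0.6 [0.354 0.226 0.   ] [407. 203.]
```

View pics/s6.png

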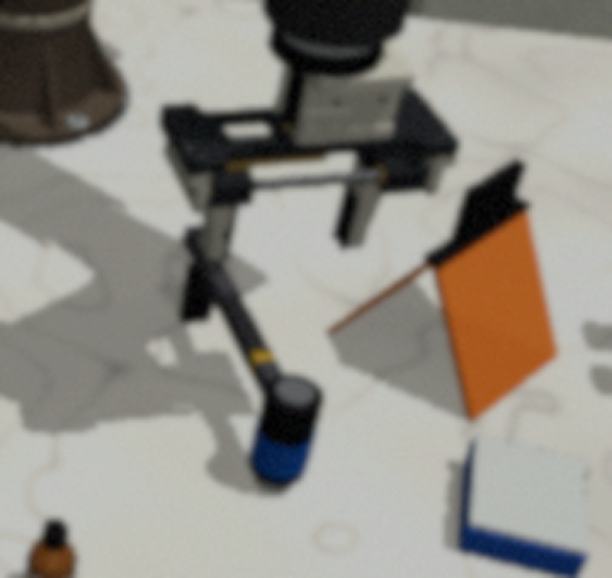

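The gripper is above the arm, behind the yellow band at (262,355) in the crop, and its fingers straddle the bar. The big look-alike is well clear. Lowering.

Request:
apply_moves --pt "1 0 0 -0.2 0" --pt "1 0 0 -0.35 0" --pt "1 0 0 -0.48 0" --pt "1 0 0 -0.57 0" --pt "1 0 0 -0.6 0" --squeeze 50

```text
time: 15.15
position: [0.4745, 0.2747, 0.056]
tcp_rot: [3.082, 0.6, -0.004]
ft_force: [0.4, 0.4, -0.1]
opening: 1.003
grasp_force: 0.0
```

Request:
apply_moves --pt "0 0 0 0 0" --pt "-0.5 0 0 0 0" --pt "-0.5 0 0 0 0" --pt "-0.5 0 0 0 0" --pt "-0.5 0 0 0 0"

```text
time: 15.65
position: [0.4757, 0.2759, 0.0587]
tcp_rot: [-3.083, -0.601, -0.002]
ft_force: [0.2, -0.2, 0.5]
opening: 0.606
grasp_force: 0.0
```

Request:
apply_moves --pt "-0.5 0 0 0 0" --pt "-0.5 0 0 0 0" --pt "-0.5 0 0 0 0" --pt "-1 0 0 0 0" --pt "-1 0 0 0 0"

```text
time: 16.15
position: [0.4754, 0.2756, 0.0579]
tcp_rot: [3.083, 0.601, -0.0]
ft_force: [-0.1, 0.2, 0.4]
opening: 0.177
grasp_force: 49.9
```

Request:
apply_moves --pt "-1 0 0 0 0" --pt "-1 0 0 0 0" --pt "-1 0 0 0 0" --pt "-1 0 0 0 0" --pt "-1 0 0 0 0"

```text
time: 16.65
position: [0.4754, 0.2756, 0.0579]
tcp_rot: [-3.084, -0.601, 0.0]
ft_force: [0.1, 0.5, -0.7]
opening: 0.178
grasp_force: 49.9
```

Request:
apply_moves --pt "-1 0 0 0.05 0" --pt "-1 0 0 0.15 0" --pt "-1 0 0 0.3 0" --pt "-1 0 0 0.45 0" --pt "-1 0 0 0.5 0"

```text
time: 17.15
position: [0.4763, 0.2764, 0.1612]
tcp_rot: [-3.081, -0.601, -0.006]
ft_force: [1.2, 0.9, -5.0]
opening: 0.175
grasp_force: 49.9
```

Request:
apply_moves --pt "-1 0 0 0 0" --pt "-1 0 0 0 0" --pt "-1 0 0 0 0"

```text
time: 17.45
position: [0.4744, 0.2748, 0.1561]
tcp_rot: [3.082, 0.6, -0.004]
ft_force: [0.2, 0.7, -5.0]
opening: 0.178
grasp_force: 49.9
```

```bash
python3 - <<'E'
from h import *
s=status.state(); print(s["position"],s["tcp_rot"],s["ft_force"],s["moment"],s["grasp_force"])
for c in("top","scene"):
    im=imaging.get_image(c); lm(c,im,["camera_arm","balance_point","spigot_end","foot_end"])
cv2.imwrite("pics/s7.png",cv2.convertScaleAbs(cv2.resize(im["img"][110:280,350:530],None,fx=3.4,fy=3.4,interpolation=cv2.INTER_CUBIC),alpha=1.5))
E
```

```text
[0.47442741 0.27475838 0.15608386] [ 3.08207154  0.60000774 -0.00447089] [ 0.23107672  0.67000842 -4.98356058] [-0.04525861  0.04603793 -0.04016884] 49.91480112075806
top camera_arm 0.62 [0.483 0.278 0.098] [217. 212.]
top balance_point 0.81 [0.486 0.277 0.173] [210. 207.]
top foot_end 0.78 [0.349 0.226 0.095] [235. 263.]
scene camera_arm 0.73 [0.48  0.275 0.102] [427. 206.]
scene balance_point 0.95 [0.486 0.276 0.167] [431. 188.]
scene spigot_end 0.78 [0.542 0.296 0.099] [434. 224.]
scene spigot_end 0.69 [ 0.492 -0.315  0.084] [222. 180.]
scene foot_end 0.63 [0.352 0.227 0.098] [412. 177.]
```

View pics/s7.png

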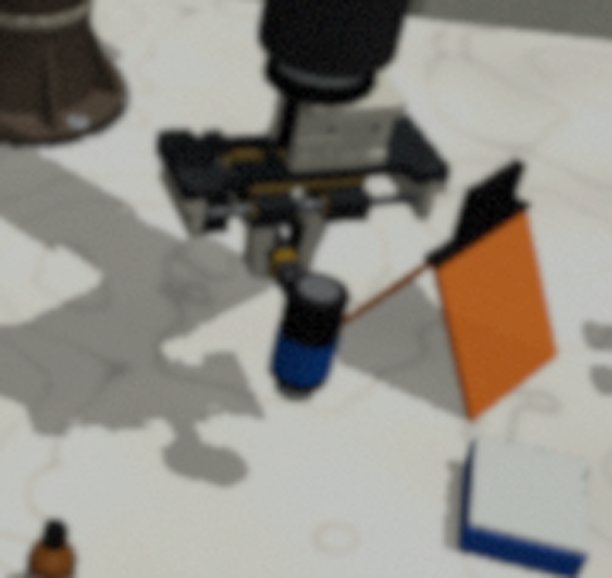

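Request:
apply_moves --pt "-1 0.03 -0.1 0 -0.03" --pt "-1 0.08 -0.25 0 -0.08" --pt "-1 0.13 -0.42 0 -0.13" --pt "-1 0.18 -0.59 0 -0.18" --pt "-1 0.23 -0.76 0 -0.23"

```text
time: 18.45
position: [0.5216, 0.1224, 0.1582]
tcp_rot: [-3.114, -0.413, -0.001]
ft_force: [0.3, 0.2, -4.8]
opening: 0.179
grasp_force: 49.9
```

Request:
apply_moves --pt "-1 0.05 -0.17 0 -0.05" --pt "-1 0.1 -0.34 0 -0.09" --pt "-1 0.14 -0.47 0 -0.13" --pt "-1 0.17 -0.56 0 -0.14" --pt "-1 0.185 -0.61 0 -0.15"

```text
time: 18.95
position: [0.5587, 0.0001, 0.158]
tcp_rot: [3.128, 0.289, 0.0]
ft_force: [-0.2, 0.1, -5.5]
opening: 0.18
grasp_force: 49.9
```

Request:
apply_moves --pt "-1 0 0 0 0" --pt "-1 0 0 0 0" --pt "-1 0 0 0 0" --pt "-1 0 0 0 0" --pt "-1 0 0 0 0"

```text
time: 19.45
position: [0.5583, 0.0022, 0.1581]
tcp_rot: [-3.128, -0.293, -0.0]
ft_force: [-0.9, 0.2, -5.4]
opening: 0.178
grasp_force: 49.9
```

```bash
python3 - <<'E'
from h import *
for k in range(2):
  s=status.state(); print(s["position"],np.degrees(2*np.arctan(s["tcp_rot"][1]/s["tcp_rot"][0])),s["ft_force"],s["grasp_force"])
  for c in("top","scene"):
    im=imaging.get_image(c); lm(c,im,["balance_point","spigot_end","foot_end","dock_socket","dock_fork"])
cv2.imwrite("pics/s8.png",cv2.convertScaleAbs(cv2.resize(im["img"][110:290,220:400],None,fx=3.3,fy=3.3,interpolation=cv2.INTER_CUBIC),alpha=1.5))
E
```

```text
[0.55832817 0.00224726 0.15805479] 10.70872558434464 [-0.94156025  0.20809036 -5.36113468] 49.91502821445465
top balance_point 0.9 [0.569 0.002 0.17 ] [320. 174.]
top balance_point 0.32 [0.535 0.486 0.001] [155. 200.]
top foot_end 0.79 [ 0.428 -0.022  0.097] [329. 232.]
top foot_end 0.39 [ 0.546 -0.454  0.001] [472. 195.]
top dock_socket 0.52 [ 0.426 -0.025  0.097] [330. 233.]
top dock_socket 0.34 [ 0.547 -0.454 -0.004] [472. 195.]
top dock_fork 0.85 [ 0.431 -0.021  0.032] [328. 233.]
scene balance_point 0.84 [0.567 0.001 0.17 ] [319. 190.]
scene spigot_end 0.62 [0.631 0.012 0.099] [317. 228.]
scene dock_socket 0.65 [0.628 0.012 0.028] [317. 246.]
scene dock_fork 0.79 [ 0.433 -0.025  0.028] [322. 198.]
scene dock_fork 0.56 [0.629 0.014 0.101] [318. 227.]
[0.55839748 0.00158371 0.15796454] 10.648901276472929 [ 0.46698449 -0.15206089 -5.78074962] 49.914958477020264
top balance_point 0.83 [0.572 0.005 0.17 ] [319. 173.]
top balance_point 0.5 [ 0.431 -0.021  0.031] [328. 234.]
top foot_end 0.71 [ 0.43  -0.023  0.094] [329. 232.]
top foot_end 0.61 [ 0.429 -0.021  0.026] [328. 234.]
top dock_socket 0.67 [0.57  0.003 0.172] [319. 174.]
top dock_fork 0.75 [ 0.429 -0.022  0.028] [328. 234.]
scene balance_point 0.87 [0.564 0.    0.173] [319. 188.]
scene spigot_end 0.95 [0.631 0.01  0.101] [316. 227.]
scene spigot_end 0.59 [0.568 0.003 0.168] [320. 190.]
scene dock_socket 0.87 [0.628 0.016 0.029] [319. 247.]
scene dock_fork 0.89 [ 0.429 -0.023  0.026] [323. 198.]
```

View pics/s8.png

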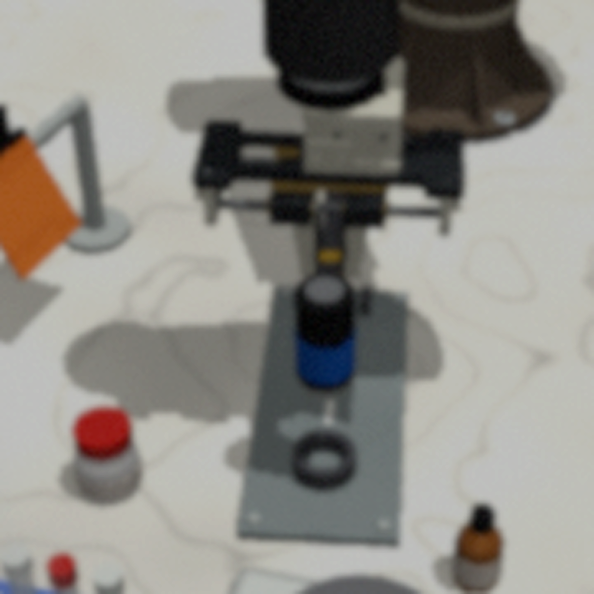

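The camera, at (326,335) in the crop, sits over the socket at (324,460), and the arm is in line with the dock. The measured offsets are within about 4 mm. Now lowering to about 4 cm clearance.

Request:
apply_moves --pt "-1 0 0.005 -0.03 0" --pt "-1 0 0.005 -0.07 0" --pt "-1 0 0.005 -0.11 0" --pt "-1 0 0.005 -0.14 0" --pt "-1 0 0.005 -0.15 0"

```text
time: 21.15
position: [0.5577, 0.0024, 0.1267]
tcp_rot: [3.128, 0.291, -0.003]
ft_force: [-0.5, -0.1, -4.3]
opening: 0.178
grasp_force: 49.9
```

Request:
apply_moves --pt "-1 0 0 0 0" --pt "-1 0 0 0 0" --pt "-1 0 0 0 0" --pt "-1 0 0 0 0" --pt "-1 0 0 0 0"

```text
time: 21.65
position: [0.5585, 0.0026, 0.1282]
tcp_rot: [-3.128, -0.292, -0.001]
ft_force: [-0.0, -0.4, -4.9]
opening: 0.183
grasp_force: 49.9
```

Request:
apply_moves --pt "-1 0 0 0 0" --pt "-1 0 0 0 0" --pt "-1 0 0 0 0" --pt "-1 0 0 0 0" --pt "-1 0 0 0 0"

```text
time: 22.15
position: [0.5584, 0.0026, 0.1279]
tcp_rot: [3.128, 0.292, -0.0]
ft_force: [-0.7, -0.6, -4.4]
opening: 0.177
grasp_force: 49.9
```

```bash
python3 - <<'E'
from h import *
s=status.state(); print(s["time"],s["position"],abs(s["qvel"]).max(),s["ft_force"],s["grasp_force"])
for c in("top","scene"):
    im=imaging.get_image(c); lm(c,im,["balance_point","spigot_end","foot_end","dock_socket","dock_fork","guard"])
E
```

```text
22.15 [0.55836346 0.00260458 0.12793964] 0.002141958297156234 [-0.67800113 -0.55117617 -4.36244927] 49.91488695144653
top balance_point 0.77 [0.573 0.002 0.141] [320. 175.]
top balance_point 0.45 [ 0.675 -0.147  0.003] [368. 154.]
top foot_end 0.69 [ 0.428 -0.023  0.062] [329. 234.]
top dock_fork 0.85 [ 0.431 -0.021  0.031] [328. 234.]
top guard 0.84 [ 0.491 -0.317  0.081] [436. 209.]
top guard 0.77 [ 0.336  0.439 -0.004] [167. 269.]
scene balance_point 0.86 [0.567 0.001 0.143] [319. 198.]
scene spigot_end 0.91 [0.629 0.011 0.071] [317. 235.]
scene spigot_end 0.55 [ 0.549 -0.456  0.003] [175. 206.]
scene foot_end 0.97 [ 0.43  -0.021  0.071] [324. 187.]
scene dock_socket 0.61 [0.626 0.013 0.026] [318. 246.]
scene dock_socket 0.26 [ 0.55  -0.009 -0.003] [317. 233.]
scene dock_fork 0.77 [ 0.43  -0.021  0.028] [324. 198.]
scene dock_fork 0.67 [0.627 0.014 0.07 ] [318. 235.]
scene guard 0.87 [ 0.493 -0.314  0.084] [222. 181.]
scene guard 0.76 [0.336 0.435 0.002] [478. 210.]
```

All aligned, still and level. Handing in.

```bash
python3 -c "
from workcell import order
print(order.sign_off())"
```

```text
the job is handed in; nothing more can be done
None
```

I handed the job in at about 22 s: the guard hangs released on the bar, and the camera arm is held still and level about 4 cm above the dock, spigot and foot within about 4 mm of the socket and fork centres by the last camera readings; sign-off gave no verdict.

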